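Find the packed gift box by weight and stand it up for display

TASK

One of the three identical wooden gift boxes has a brass piece packed inside; the other two are empty. Find out by feel which one is heavy and stand that box gently upright on one of its small ends, wholly on the wooden display board beside the gourd, with nothing else holding it up. Leave the two empty boxes lying flat where they were, and do not disturb the gourd, the glass jar, the little pot or the pliers.

Things in the scene. Friction and masses are not known exactly. Their poses are not given: they have to be found in the camera images.
- box_a: closed plain light-wood gift box with a dark lid line, 130 mm long (x) by 56 mm wide (y) by 36 mm thick (z), lying flat on the table at the start; origin: centre of its underside. The three boxes look identical and either end may go down. An empty box weighs about 0.1 kg, the packed one about 0.3 kg; names do not tell which is packed
- box_b: closed plain light-wood gift box with a dark lid line, 130 mm long (x) by 56 mm wide (y) by 36 mm thick (z), lying flat on the table at the start; origin: centre of its underside. The three boxes look identical and either end may go down. An empty box weighs about 0.1 kg, the packed one about 0.3 kg; names do not tell which is packed
- box_c: closed plain light-wood gift box with a dark lid line, 130 mm long (x) by 56 mm wide (y) by 36 mm thick (z), lying flat on the table at the start; origin: centre of its underside. The three boxes look identical and either end may go down. An empty box weighs about 0.1 kg, the packed one about 0.3 kg; names do not tell which is packed
- box_a_mid (a point): the middle of box_a's volume, 18 mm above its underside; axes as the box
- box_b_mid (a point): the middle of box_b's volume, 18 mm above its underside; axes as the box
- box_c_mid (a point): the middle of box_c's volume, 18 mm above its underside; axes as the box
- board: fixed wooden display board on the table, 150 mm (its x) by 240 mm (its y), 15 mm thick; origin: centre of its underside, so its top is 15 mm above the origin. The gourd stands on its +y half; the -y half is free
- gourd: reddish finished bottle gourd standing on the board about 70 mm to +y of its centre, 122 mm tall with its stem, 74 mm across at most; origin: centre of its underside
- jar: clear glass jar with black cap, 60 mm diameter, 150 mm tall, standing on the table; origin: centre of its underside
- pot: small white ceramic cup, 52 mm across the rim, 50 mm tall; origin: centre of its underside
- pliers: blue-handled pliers lying flat, 160 mm long (x, handles to -x), about 70 mm wide, 16 mm thick; origin: on the table under the pivot

How it is judged (in metres and radians):
At the end, for the whole second after the job is handed in: The heavy box (over 2 N on the board) stands at rest on a small end on the board, not leaning on the gourd, long axis within 0.1 rad of vertical, its middle 13 mm or more inside the board's edges; the two empty boxes lie flat on the table, right way up, within 60 mm of their starts ((((angle between box_a's own x axis and vertical below 0.1 rad or angle between box_a's own x axis and vertical above 3.0416 rad) and contact force between box_a and board above 2 N and contact force between box_a and gourd below 0.2 N and linear speed of each of box_a, box_b, box_c below 0.02 m/s and x of box_a_mid in the frame of board between -0.062 and 0.062 m and y of box_a_mid in the frame of board between -0.107 and 0.107 m and angle between each of box_b, box_c's own z axis and vertical below 0.1 rad and height (world z) of each of box_b, box_c below 0.01 m and distance of each of box_b, box_c from where it was at the start of the episode below 0.06 m) or ((angle between box_b's own x axis and vertical below 0.1 rad or angle between box_b's own x axis and vertical above 3.0416 rad) and contact force between box_b and board above 2 N and contact force between box_b and gourd below 0.2 N and linear speed of each of box_b, box_a, box_c below 0.02 m/s and x of box_b_mid in the frame of board between -0.062 and 0.062 m and y of box_b_mid in the frame of board between -0.107 and 0.107 m and angle between each of box_a, box_c's own z axis and vertical below 0.1 rad and height (world z) of each of box_a, box_c below 0.01 m and distance of each of box_a, box_c from where it was at the start of the episode below 0.06 m) or ((angle between box_c's own x axis and vertical below 0.1 rad or angle between box_c's own x axis and vertical above 3.0416 rad) and contact force between box_c and board above 2 N and contact force between box_c and gourd below 0.2 N and linear speed of each of box_c, box_a, box_b below 0.02 m/s and x of box_c_mid in the frame of board between -0.062 and 0.062 m and y of box_c_mid in the frame of board between -0.107 and 0.107 m and angle between each of box_a, box_b's own z axis and vertical below 0.1 rad and height (world z) of each of box_a, box_b below 0.01 m and distance of each of box_a, box_b from where it was at the start of the episode below 0.06 m))); the robot touches nothing.
It fails at once if the gourd is knocked about (moved over 30 mm) (distance of gourd from where it was at the start of the episode above 0.03 m).
It fails at once if the jar is knocked about (moved over 40 mm) (distance of jar from where it was at the start of the episode above 0.04 m).
It fails at once if the pot is knocked about (moved over 40 mm) (distance of pot from where it was at the start of the episode above 0.04 m).
It fails at once if the pliers is knocked about (moved over 40 mm) (distance of pliers from where it was at the start of the episode above 0.04 m).
It fails at once if a box is dropped, slammed or toppled onto the board (it moves faster than 0.4 m/s there, its middle under 85 mm above the board's top) ((linear speed of box_a above 0.4 m/s and z of box_a_mid in the frame of board below 0.1 m and x of box_a_mid in the frame of board between -0.075 and 0.075 m and y of box_a_mid in the frame of board between -0.12 and 0.12 m) or (linear speed of box_b above 0.4 m/s and z of box_b_mid in the frame of board below 0.1 m and x of box_b_mid in the frame of board between -0.075 and 0.075 m and y of box_b_mid in the frame of board between -0.12 and 0.12 m) or (linear speed of box_c above 0.4 m/s and z of box_c_mid in the frame of board below 0.1 m and x of box_c_mid in the frame of board between -0.075 and 0.075 m and y of box_c_mid in the frame of board between -0.12 and 0.12 m)).
It also fails if it takes over 72 s, if anything falls off the work surface, if the arm or the gripper's body presses on something with over 40 N, if the wrist force passes 120 N, or if a joint passes its speed limit or range.

ROBOT

A 6-joint arm with a two-finger parallel gripper is mounted at the origin on the work surface. World frame = base frame: x ahead of the robot, y to its left, z up, the work surface at z = 0. Lengths are in mm, angles in rad, forces in N, time in s.
With the tool pointing down it reaches from about 275 to 1000 mm from the base axis. Payload 8.4 kg.
Tool frame: the origin (TCP) lies midway between the tips of the shut fingers; the grasp point (between the pads) lies 19 mm behind it; z points along the fingers, y is the line along which they close (so a half turn about z gives the same grasp; the last joint's range is limited). The gripper opens to 85 mm and grips with 20 to 120 N. Pads are 22 mm wide; open, the fingers measure 114 mm over their backs; the gripper's body (76 mm by 85 mm) begins 54 mm behind the grasp point. The pads swing forward as they close: fully open they stand 13 mm farther back than shut.
Start: joints at [-1.127, 0.353, 1.633, -0, 1.155, -0.002], TCP at [269.486, -563.919, 231.281] pointing down, gripper open.
Joint ranges: [-2.63, 2.63], [-0.92, 2.1], [0.06, 2.66], [-1.3, 4.44], [0, 2.69], [-3.02, 3.02]. Speed limits (rad/s): [2.22, 2.22, 2.79, 3.14, 3.14, 3.14].

INTERFACE

Orientations are given as [roll, pitch, yaw] about the fixed x, y, z axes, in that order (R = Rz(yaw) Ry(pitch) Rx(roll)).
In Python, from rig import r, cams gives the robot as it stands. The module is installed in compiled form; this text tells all that it offers.
- The arm moves only by the tool send_rows, never from a script. Its argument "targets" is one flat list of numbers, 7 for each row, row after row: the shift along the tool's x, y, z in m, then the turn, a rotation vector about the tool's x, y, z in rad, then the opening, from -1 (shut) to 1 (fully open). In form: [tx, ty, tz, wx, wy, wz, fingers, tx, ty, tz, wx, wy, wz, fingers, ...]. A call has 1 to 12 rows; each row is the pose to reach, as a shift and turn from the pose commanded when the call began, along the tool's axes at that moment; what a row does not reach only later rows make up. A row lasts 1/12 s, in which the tool goes at most 41.7 mm and 7.16 degrees, less where a joint would pass 70% of its speed; a pose out of reach is approached as far as the arm can. A call with a gripper value outside its range is refused whole. The fingers move at their own pace and stop on an object; "grip_force" is the grip in N (left out, the last holds). Time passes only in rows, so rows that repeat a pose let the fingers close. It gives the time, the measured TCP pose, the force, the opening and the grip force at its end, in the units of the state.
- r.sense(): the state, without advancing time (a new reading comes with each control period).
- cams.grab_frame(name): name is "scene" or "top"; returns a dict with "color" (400x640x3 uint8, blue, green, red), "fx", "fy", "cx", "cy" (pixels), "k1" (the pictures are not rectified: a ray, as slopes to the right and down, at radius r is drawn at 1 + k1 r^2 times it, then the intrinsics apply), "xyz" and "attitude" of the camera in the world. Camera axes: x right, y down, z forward; pixel columns grow to the right and rows downward; lengths in mm; the calibration is good to about 2 mm. A picture is of the moment at which its call begins. There is no depth.
- r.sign_off(): hands the job in; it is judged then, once.
The state is a dict: "clock": time; "qpos": joint angles; "qvel": joint speeds; "joint_efforts": joint torques, N m; "eef_pos": TCP position; "tcp_rot": TCP orientation; "contact_force": force on the tool from outside, world axes, zero at the start; "wrist_torque": the same for the moment, N m; "opening": opening from 0.0 (shut) to 1.0 (fully open); "grasp_force": force on a finger pad.
Only numpy, scipy, OpenCV 4.12 (cv2) and the standard library are available. Lean on these libraries where they do the work, as an engineer would, in place of code of your own. Each camera call takes 0.05 s, during which the arm holds its last target. There are 200 camera calls.

## Working session

There is one attempt and no reset: what is moved stays moved. The work goes in short steps, Python scripts to look and compute and a tool call to move; the robot and the scene stay as the last step left them, time stands still between calls to the robot, and variables do not carry over. Pictures are saved under pics/ and viewed, at most 10 in all, crops included, and the job is handed in when it is done.

Besides the shell and the picture viewer there is one more tool, called by a JSON object that holds its "api" and its "payload". send_rows: Moves the arm, as the interface text tells. Its arguments: {"type":"object","properties":{"targets":{"type":"array"},"grip_force":{"type":"number"}},"required":["targets"]}

```bash
mkdir -p pics; python3 - <<'E'
from rig import r,cams
import cv2
print(r.sense())
for n in("scene","top"):
    f=cams.grab_frame(n); cv2.imwrite(f"pics/{n}0.png",f.pop("color")); print(n,f)
E
```

```text
{'clock': 0.0, 'qpos': array([-1.12739426e+00,  3.53665496e-01,  1.63413746e+00,  3.33136127e-05,
        1.15520306e+00, -2.40793147e-03]), 'qvel': array([ 1.59828609e-04, -5.88383359e-04,  1.92478696e-03, -4.33327671e-04,
        3.01885096e-04, -3.95706940e-05]), 'joint_efforts': array([-3.38245831e-03, -6.05272794e+01, -3.42063832e+01, -3.85959056e-04,
        9.51005670e-03, -7.00952069e-05]), 'eef_pos': array([ 269.29193238, -563.47734721,  230.54942825]), 'tcp_rot': array([-3.14017938e+00, -3.38619848e-05,  4.45796504e-01]), 'contact_force': array([-0.28406985, -0.17492375,  0.63373952]), 'wrist_torque': array([0.02228697, 0.01359028, 0.05891839]), 'grasp_force': 0.0, 'opening': 0.9946281589821628}
scene {'fx': 458.8990042249165, 'fy': 458.8990042249165, 'cx': 315.4689414855177, 'cy': 203.6479080436114, 'k1': 0.03426002113999218, 'xyz': array([1283.83274519, -153.55419186,  971.70704235]), 'attitude': array([-2.5044747 , -0.00565827,  1.44241819])}
top {'fx': 479.17338006856534, 'fy': 479.17338006856534, 'cx': 321.42620758791594, 'cy': 208.50067769898914, 'k1': -0.1346166029551648, 'xyz': array([ 508.18848135,  -74.51827881, 1428.25338619]), 'attitude': array([-3.04662174e+00, -1.44335915e-04, -1.54406581e+00])}
```

View pics/top0.png

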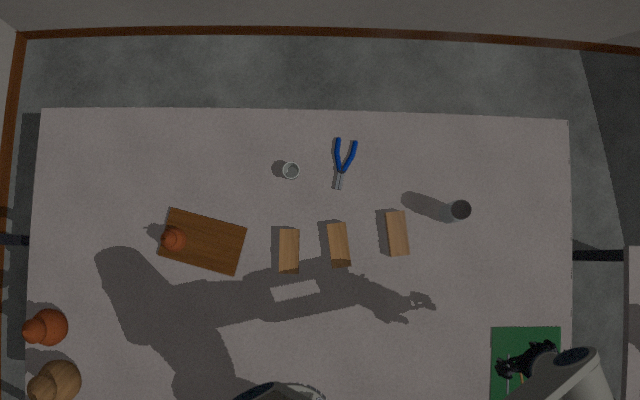

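View pics/scene0.png

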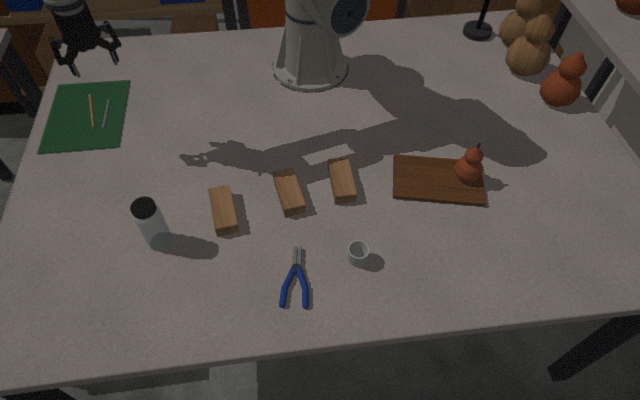

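The top view shows the boxes at about (289,250), (339,244) and (397,232), the board at (202,241) with the gourd at (172,238), the pot at (291,170), the pliers at (346,163) and the jar at (460,210). The scene view agrees. Next I'll enlarge the boxes and board.

```bash
cat > h.py <<'E'
import numpy as np, cv2
from scipy.spatial.transform import Rotation as R
def cam(f):
    K=np.array([[f["fx"],0,f["cx"]],[0,f["fy"],f["cy"]],[0,0,1]]); return K,np.array([f["k1"],0,0,0,0.]),R.from_euler("xyz",f["attitude"]),f["xyz"]
def ray(f,px):
    K,d,A,c=cam(f); u=cv2.undistortPoints(np.float32(px).reshape(-1,1,2),K,d)[:,0]
    return A.apply(np.c_[u,np.ones(len(u))]),c
def plane(f,px,z):
    v,c=ray(f,px); return (c+v*((z-c[2])/v[:,2])[:,None])[:,:2]
def proj(f,P):
    K,d,A,c=cam(f); p=A.inv().apply(np.float64(P)-c); return cv2.projectPoints(p.reshape(-1,1,3),np.zeros(3),np.zeros(3),K,d)[0][:,0]
E
python3 - <<'E'
from rig import cams
from h import *
f=cams.grab_frame("top"); im=f["color"]; hsv=cv2.cvtColor(im,cv2.COLOR_BGR2HSV)
for p in [(289,245),(289,270),(339,240),(341,265),(397,225),(402,254),(215,240),(172,238),(250,300),(310,200)]: print(p,hsv[p[1],p[0]])
m=cv2.inRange(hsv,(5,70,30),(20,255,255)); m[:190]=0;m[290:]=0
for c in cv2.findContours(m,cv2.RETR_EXTERNAL,cv2.CHAIN_APPROX_NONE)[0]:
    if cv2.contourArea(c)>200: print(cv2.minAreaRect(c),cv2.approxPolyDP(c,3,True).reshape(-1,2).tolist())
cv2.imwrite("pics/crop1.png",cv2.resize(im[195:290,260:420],None,fx=5,fy=5,interpolation=cv2.INTER_CUBIC))
E
```

```text
(289, 245) [ 16 110 116]
(289, 270) [ 16 129  73]
(339, 240) [ 15 120 117]
(341, 265) [ 17 144  71]
(397, 225) [ 13 103 111]
(402, 254) [ 15 106 111]
(215, 240) [ 14 174  79]
(172, 238) [ 10 172 105]
(250, 300) [15 23 67]
(310, 200) [  0  12 106]
((288.0, 251.0), (44.0, 20.0), 90.0) [[279, 229], [278, 272], [298, 273], [298, 229]]
((338.29229736328125, 244.83848571777344), (45.148643493652344, 19.72152328491211), 82.87498474121094) [[344, 222], [326, 224], [332, 268], [350, 265]]
((396.4925842285156, 233.10964965820312), (44.837581634521484, 20.435588836669922), 82.56858825683594) [[385, 212], [390, 255], [408, 254], [404, 212]]
((201.08456420898438, 240.98367309570312), (81.27416229248047, 50.92153549194336), 15.64224624633789) [[171, 207], [158, 254], [232, 276], [246, 228]]
((4.0, 211.5), (43.0, 8.0), 90.0) [[0, 190], [0, 233], [5, 233], [8, 190]]
```

View pics/crop1.png

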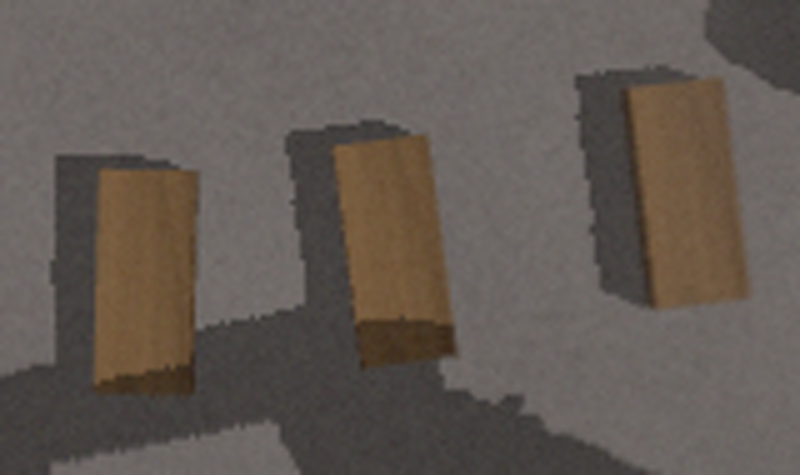

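The mask outlines are essentially the top faces (45 x 20 px, as expected). The dark ends are only shadow. Now I'll cast them onto the planes.

```bash
python3 - <<'E'
from rig import cams,r
from h import *
f=cams.grab_frame("top"); im=f["color"]; hsv=cv2.cvtColor(im,cv2.COLOR_BGR2HSV)
m=cv2.inRange(hsv,(5,70,30),(20,255,255)); m[:190]=0;m[290:]=0
def world(c,z):
    w=plane(f,c.reshape(-1,2),z).astype(np.float32); q=cv2.minAreaRect(w); b=cv2.boxPoints(q)
    e=max([b[1]-b[0],b[2]-b[1]],key=np.linalg.norm); a=np.arctan2(e[1],e[0]); return np.round(q[0],1),np.round(sorted(q[1]),1),round(float(a if a<1.5708 and a>-1.58 else a-np.pi*np.sign(a)),3)
for c in cv2.findContours(m,cv2.RETR_EXTERNAL,cv2.CHAIN_APPROX_NONE)[0]:
    if cv2.contourArea(c)>200:
        x=c[:,0,0].mean()
        if x>100: print(int(x),*world(c,15 if x<260 else 36), plane(f,cv2.approxPolyDP(c,3,True),15).round().tolist() if x<260 else '')
# gourd & jar & pot rough
print("pot,jar,gourd",plane(f,[(291,170),(459,210),(173,238)],[50,150,80][0]).round(), plane(f,[(459,210)],150).round(),plane(f,[(173,238)],70).round())
# box check in scene view
f=cams.grab_frame("scene"); h2=cv2.cvtColor(f["color"],cv2.COLOR_BGR2HSV)
m=cv2.inRange(h2,(5,70,30),(20,255,255)); m[:150]=0;m[240:]=0
for c in cv2.findContours(m,cv2.RETR_EXTERNAL,cv2.CHAIN_APPROX_NONE)[0]:
    if cv2.contourArea(c)>200: print(cv2.approxPolyDP(c,2.5,True).reshape(-1,2).tolist())
print(proj(f,[[480,20,36]]))
E
```

```text
288 [516.1  21.1] [ 55.3 130.4] 0.031 
338 [ 536.5 -122.7] [ 56.6 130.7] 0.159 
396 [ 574.7 -291.9] [ 60.1 130.3] 0.145 
201 [536.4 284.4] [149.7 245.7] 1.335 [[635.0, 381.0], [493.0, 413.0], [436.0, 187.0], [579.0, 151.0]]
pot,jar,gourd [[ 750.   20.]
 [ 646. -473.]
 [ 542.  359.]] [[ 636. -444.]] [[541. 352.]]
[[228, 185], [208, 189], [218, 236], [238, 231]]
[[292, 168], [272, 173], [285, 216], [305, 212], [305, 203]]
[[347, 157], [328, 160], [335, 203], [355, 202], [356, 191]]
[[482, 152], [466, 150], [459, 159], [394, 154], [393, 197], [484, 206]]
[[339.13354935 165.95277639]]
```

```bash
cat > go.py <<'E'
import sys, numpy as np
from scipy.spatial.transform import Rotation as R
from rig import r
# go.py x y z yaw [pitchup 0/1]: shift(m)+rotvec in tool axes; pitch = turn about tool y after yaw
a=list(map(float,sys.argv[1:])); s=r.sense()
A=R.from_euler("xyz",s["tcp_rot"]); B=R.from_euler("xyz",[np.pi,0,a[3]])*R.from_rotvec([0,a[4] if len(a)>4 else 0,0])
print("shift",(A.inv().apply(np.array(a[:3])-s["eef_pos"])/1000).round(4),"turn",(A.inv()*B).as_rotvec().round(4))
print("t",s["clock"],s["eef_pos"].round(1),s["tcp_rot"].round(3),"q",s["qpos"].round(2),"F",s["contact_force"].round(2),"M",s["wrist_torque"].round(3),"op",round(s["opening"],3),s["grasp_force"])
E
python3 go.py 592 -290.5 120 0.145
```

```text
shift [ 0.4089 -0.1074  0.111 ] turn [-6.000e-04  1.000e-04  3.008e-01]
t 0.25 [ 269.4 -563.7  230.9] [-3.141 -0.     0.446] q [-1.13  0.35  1.63  0.    1.16 -0.  ] F [ 0.04  1.04 -0.5 ] M [-0.037 -0.008 -0.078] op 0.999 0.0
```

{"api": "send_rows", "payload": {"targets": [0.035, -0.009, 0.006, 0, 0, 0.03, 1, 0.075, -0.019, 0.014, 0, 0, 0.07, 1, 0.115, -0.03, 0.024, 0, 0, 0.11, 1, 0.155, -0.04, 0.034, 0, 0, 0.15, 1, 0.195, -0.05, 0.046, 0, 0, 0.19, 1, 0.235, -0.061, 0.058, 0, 0, 0.23, 1, 0.275, -0.072, 0.072, 0, 0, 0.26, 1, 0.315, -0.083, 0.085, 0, 0, 0.29, 1, 0.35, -0.092, 0.097, 0, 0, 0.3, 1, 0.38, -0.1, 0.106, 0, 0, 0.3, 1, 0.4, -0.105, 0.11, 0, 0, 0.3, 1, 0.409, -0.107, 0.111, 0, 0, 0.3, 1], "grip_force": 50}}

```text
clock: 1.25
eef_pos: [594.1, -288.3, 118.9]
tcp_rot: [-3.14, 0.001, 0.148]
contact_force: [-0.5, -1.1, -0.7]
opening: 1.003
grasp_force: 0.0
```

```bash
python3 go.py 592 -290.5 2 0.145
```

```text
shift [-0.0023  0.002   0.1169] turn [-0.0012  0.0008  0.0034]
t 1.25 [ 594.1 -288.3  118.9] [-3.14e+00  1.00e-03  1.48e-01] q [-0.45  0.52  1.64  0.    0.98  0.97] F [-0.47 -1.08 -0.65] M [0.022 0.015 0.054] op 1.003 0.0
```

{"api": "send_rows", "payload": {"targets": [0, 0, 0.015, 0, 0, 0, 1, 0, 0, 0.035, 0, 0, 0, 1, 0, 0, 0.055, 0, 0, 0, 1, 0, 0, 0.075, 0, 0, 0, 1, 0, 0, 0.092, 0, 0, 0, 1, 0, 0, 0.105, 0, 0, 0, 1, 0, 0, 0.113, 0, 0, 0, 1, 0, 0, 0.117, 0, 0, 0, 1, 0, 0, 0.117, 0, 0, 0, 0.6, 0, 0, 0.117, 0, 0, 0, 0, 0, 0, 0.117, 0, 0, 0, -0.3, 0, 0, 0.117, 0, 0, 0, -1]}}

```text
clock: 2.25
eef_pos: [593.2, -291.4, 4.5]
tcp_rot: [3.141, -0.002, 0.146]
contact_force: [0.3, -0.1, 0.2]
opening: 0.65
grasp_force: 53.4
```

{"api": "send_rows", "payload": {"targets": [0, 0, 0, 0, 0, 0, -1, 0, 0, 0, 0, 0, 0, -1, 0, 0, 0, 0, 0, 0, -1]}}

```text
clock: 2.5
eef_pos: [593.1, -291.4, 4.4]
tcp_rot: [3.141, -0.001, 0.146]
contact_force: [-1.4, -1.2, 6.6]
opening: 0.649
grasp_force: 54.2
```

```bash
python3 go.py 592 -290.5 2 0.145
```

```text
shift [-0.001  -0.0011  0.0024] turn [ 0.001  -0.0015  0.0008]
t 2.5 [ 593.1 -291.4    4.4] [ 3.141e+00 -1.000e-03  1.460e-01] q [-0.46  0.67  1.69 -0.    0.78  0.97] F [-1.41 -1.21  6.56] M [ 0.089  0.134 -0.037] op 0.649 54.19652357697487
```

{"api": "send_rows", "payload": {"targets": [0, 0, -0.004, 0, 0, 0, -1, 0, 0, -0.01, 0, 0, 0, -1, 0, 0, -0.018, 0, 0, 0, -1, 0, 0, -0.024, 0, 0, 0, -1, 0, 0, -0.026, 0, 0, 0, -1, 0, 0, -0.026, 0, 0, 0, -1, 0, 0, -0.026, 0, 0, 0, -1]}}

```text
clock: 3.08
eef_pos: [592.4, -291.0, 29.5]
tcp_rot: [3.141, -0.0, 0.146]
contact_force: [-0.8, 0.1, -1.4]
opening: 0.649
grasp_force: 53.5
```

```bash
cat > w.py <<'E'
from rig import r,cams
import numpy as np
F=[];M=[]
for i in range(6):
    s=r.sense(); F.append(s["contact_force"]);M.append(s["wrist_torque"]); cams.grab_frame("top")
print(np.round(F,1)[:,2],np.mean(F,0).round(2),np.mean(M,0).round(3))
E
python3 w.py; python3 go.py 592 -290.5 2 0.145
```

```text
[-1.4 -1.  -1.8 -1.3 -0.1 -0.2] [-0.21 -0.02 -0.95] [-0.    -0.055 -0.001]
shift [-0.0001 -0.0004  0.0269] turn [-0.0003  0.0005  0.0008]
t 3.3833 [ 592.2 -290.9   28.9] [-3.141  0.     0.146] q [-0.46  0.64  1.68  0.    0.82  0.97] F [ 0.12  0.28 -0.2 ] M [ 0.018 -0.044  0.045] op 0.641 53.46248522400856
```

About −1 N, so this box is empty. I'll put it back.

{"api": "send_rows", "payload": {"targets": [0, 0, 0.008, 0, 0, 0, -1, 0, 0, 0.016, 0, 0, 0, -1, 0, 0, 0.021, 0, 0, 0, -1, 0, 0, 0.024, 0, 0, 0, -1, 0, 0, 0.025, 0, 0, 0, -1, 0, 0, 0.025, 0, 0, 0, 0.4, 0, 0, 0.025, 0, 0, 0, 1, 0, 0, 0.025, 0, 0, 0, 1, 0, 0, 0.023, 0, 0, 0, 1, 0, 0, 0.008, 0, 0, 0, 1, 0, 0, -0.03, 0, 0, 0, 1, 0, 0, -0.065, 0, 0, 0, 1]}}

```text
clock: 4.38
eef_pos: [591.5, -290.6, 95.2]
tcp_rot: [-3.14, 0.002, 0.146]
contact_force: [1.4, -1.2, 0.3]
opening: 0.999
grasp_force: 0.0
```

```bash
python3 go.py 554 -120 85 0.159
```

```text
shift [-0.0123 -0.1742  0.0105] turn [-0.0014  0.002  -0.0132]
t 4.3833 [ 591.5 -290.6   95.2] [-3.14e+00  2.00e-03  1.46e-01] q [-0.46  0.55  1.66  0.    0.94  0.97] F [ 1.36 -1.22  0.3 ] M [ 0.048 -0.037  0.035] op 0.999 0.0
```

{"api": "send_rows", "payload": {"targets": [-0.001, -0.015, 0, 0, 0, 0, 1, -0.004, -0.045, 0, 0, 0, 0, 1, -0.007, -0.08, 0, 0, 0, -0.01, 1, -0.009, -0.115, 0, 0, 0, -0.013, 1, -0.011, -0.145, 0, 0, 0, -0.013, 1, -0.012, -0.165, 0.005, 0, 0, -0.013, 1, -0.012, -0.174, 0.01, 0, 0, -0.013, 1, -0.012, -0.174, 0.015, 0, 0, -0.013, 1]}}

```text
clock: 5.05
eef_pos: [555.3, -119.1, 79.8]
tcp_rot: [3.141, -0.001, 0.161]
contact_force: [-0.4, -0.6, 0.6]
opening: 0.997
grasp_force: 0.0
```

```bash
python3 go.py 554 -120 4 0.159
```

```text
shift [-0.0015  0.0006  0.0758] turn [ 0.0002 -0.0008  0.0019]
t 5.05 [ 555.3 -119.1   79.8] [ 3.141e+00 -1.000e-03  1.610e-01] q [-0.21  0.45  1.88  0.    0.81  1.2 ] F [-0.36 -0.61  0.55] M [-0.078  0.003 -0.004] op 0.997 0.0
```

{"api": "send_rows", "payload": {"targets": [0, 0, 0.015, 0, 0, 0, 1, 0, 0, 0.035, 0, 0, 0, 1, 0, 0, 0.053, 0, 0, 0, 1, 0, 0, 0.066, 0, 0, 0, 1, 0, 0, 0.073, 0, 0, 0, 1, 0, 0, 0.076, 0, 0, 0, 1, 0, 0, 0.076, 0, 0, 0, 0.4, 0, 0, 0.076, 0, 0, 0, -0.3, 0, 0, 0.076, 0, 0, 0, -1, 0, 0, 0.076, 0, 0, 0, -1, 0, 0, 0.076, 0, 0, 0, -1, 0, 0, 0.076, 0, 0, 0, -1]}}

```text
clock: 6.05
eef_pos: [556.0, -120.8, 4.2]
tcp_rot: [3.141, -0.002, 0.159]
contact_force: [-0.2, -0.7, 6.3]
opening: 0.649
grasp_force: 54.1
```

{"api": "send_rows", "payload": {"targets": [0, 0, -0.004, 0, 0, 0, -1, 0, 0, -0.01, 0, 0, 0, -1, 0, 0, -0.018, 0, 0, 0, -1, 0, 0, -0.024, 0, 0, 0, -1, 0, 0, -0.026, 0, 0, 0, -1, 0, 0, -0.026, 0, 0, 0, -1, 0, 0, -0.026, 0, 0, 0, -1]}}

```text
clock: 6.63
eef_pos: [555.3, -120.6, 29.5]
tcp_rot: [3.141, -0.0, 0.159]
contact_force: [-0.3, -0.3, -1.0]
opening: 0.649
grasp_force: 53.2
```

```bash
python3 w.py; python3 go.py 554 -120 4 0.159
```

```text
[-1.  -2.2 -1.1 -0.4 -1.1 -1.1] [-0.35 -0.18 -1.13] [ 0.021 -0.022 -0.007]
shift [-0.0009 -0.0007  0.025 ] turn [-0.0002  0.0005 -0.0001]
t 6.9333 [ 555.  -120.6   29. ] [-3.141e+00  1.000e-03  1.590e-01] q [-0.22  0.53  1.89 -0.    0.72  1.2 ] F [ 0.63 -0.14 -1.4 ] M [ 0.062 -0.029  0.026] op 0.648 53.23150925338268
```

Also about −1 N: empty. I'll set it down and go on to the third box.

{"api": "send_rows", "payload": {"targets": [0, 0, 0.008, 0, 0, 0, -1, 0, 0, 0.016, 0, 0, 0, -1, 0, 0, 0.021, 0, 0, 0, -1, 0, 0, 0.024, 0, 0, 0, -1, 0, 0, 0.025, 0, 0, 0, -1, 0, 0, 0.025, 0, 0, 0, 0.4, 0, 0, 0.025, 0, 0, 0, 1, 0, 0, 0.025, 0, 0, 0, 1, 0, 0, 0.023, 0, 0, 0, 1, 0, 0, 0.008, 0, 0, 0, 1, 0, 0, -0.03, 0, 0, 0, 1, 0, 0, -0.055, 0, 0, 0, 1]}}

```text
clock: 7.93
eef_pos: [555.2, -120.6, 85.7]
tcp_rot: [-3.141, 0.0, 0.159]
contact_force: [0.4, 0.5, 1.2]
opening: 0.998
grasp_force: 0.0
```

```bash
python3 go.py 536 21.7 80 0.031
```

```text
shift [ 0.0035 -0.1435  0.0058] turn [-1.000e-04  4.000e-04  1.278e-01]
t 7.9333 [ 555.2 -120.6   85.7] [-3.141  0.     0.159] q [-0.22  0.45  1.87  0.    0.83  1.2 ] F [0.39 0.46 1.21] M [-0.01  -0.029  0.018] op 0.998 0.0
```

{"api": "send_rows", "payload": {"targets": [0, -0.015, 0, 0, 0, 0.01, 1, 0.001, -0.04, 0, 0, 0, 0.04, 1, 0.002, -0.07, 0, 0, 0, 0.07, 1, 0.003, -0.1, 0, 0, 0, 0.1, 1, 0.003, -0.125, 0, 0, 0, 0.12, 1, 0.003, -0.139, 0.002, 0, 0, 0.128, 1, 0.003, -0.143, 0.005, 0, 0, 0.128, 1, 0.003, -0.143, 0.006, 0, 0, 0.128, 1]}}

```text
clock: 8.6
eef_pos: [535.3, 21.8, 78.0]
tcp_rot: [3.142, 0.0, 0.033]
contact_force: [0.7, -0.3, -0.3]
opening: 1.0
grasp_force: 0.0
```

```bash
python3 go.py 536 21.7 4 0.031
```

```text
shift [0.0007 0.0001 0.074 ] turn [0.     0.0002 0.0019]
t 8.6 [535.3  21.8  78. ] [3.142 0.    0.033] q [ 0.04  0.42  1.95 -0.    0.78  1.58] F [ 0.68 -0.32 -0.33] M [-0.018 -0.009  0.028] op 1.0 0.0
```

{"api": "send_rows", "payload": {"targets": [0, 0, 0.015, 0, 0, 0, 1, 0, 0, 0.035, 0, 0, 0, 1, 0, 0, 0.053, 0, 0, 0, 1, 0, 0, 0.065, 0, 0, 0, 1, 0, 0, 0.072, 0, 0, 0, 1, 0, 0, 0.074, 0, 0, 0, 1, 0, 0, 0.074, 0, 0, 0, 0.4, 0, 0, 0.074, 0, 0, 0, -0.3, 0, 0, 0.074, 0, 0, 0, -1, 0, 0, 0.074, 0, 0, 0, -1, 0, 0, 0.074, 0, 0, 0, -1, 0, 0, 0.074, 0, 0, 0, -1], "grip_force": 70}}

```text
clock: 9.6
eef_pos: [536.5, 21.1, 5.5]
tcp_rot: [3.142, -0.002, 0.031]
contact_force: [-1.2, -1.0, 5.2]
opening: 0.646
grasp_force: 74.7
```

{"api": "send_rows", "payload": {"targets": [0, 0, -0.004, 0, 0, 0, -1, 0, 0, -0.01, 0, 0, 0, -1, 0, 0, -0.018, 0, 0, 0, -1, 0, 0, -0.024, 0, 0, 0, -1, 0, 0, -0.026, 0, 0, 0, -1, 0, 0, -0.026, 0, 0, 0, -1, 0, 0, -0.026, 0, 0, 0, -1]}}

```text
clock: 10.18
eef_pos: [535.6, 21.1, 30.5]
tcp_rot: [-3.142, -0.0, 0.031]
contact_force: [0.2, 0.3, -3.0]
opening: 0.641
grasp_force: 74.3
```

```bash
python3 w.py; python3 go.py 480 60 180 1.335
```

```text
[-3.  -3.4 -3.9 -3.8 -4.1 -3.9] [-0.15  0.06 -3.68] [-0.003 -0.091 -0.007]
shift [-0.0542 -0.0406 -0.15  ] turn [-4.0000e-04  5.0000e-04 -1.3041e+00]
t 10.4833 [535.4  21.1  30. ] [3.142e+00 1.000e-03 3.100e-02] q [ 0.04  0.5   1.96 -0.    0.68  1.58] F [ 0.41 -1.41 -3.1 ] M [-0.025 -0.062 -0.032] op 0.642 74.26476767286658
```

The third box reads about −3.7 N, so it is the heavy one. I'll lift it and yaw.

{"api": "send_rows", "payload": {"targets": [0, 0, -0.01, 0, 0, 0, -1, 0, 0, -0.03, 0, 0, -0.08, -1, -0.002, -0.005, -0.055, 0, 0, -0.19, -1, -0.005, -0.015, -0.08, 0, 0, -0.31, -1, -0.01, -0.03, -0.1, 0, 0, -0.43, -1, -0.015, -0.045, -0.12, 0, 0, -0.55, -1, -0.02, -0.06, -0.135, 0, 0, -0.67, -1, -0.025, -0.075, -0.147, 0, 0, -0.79, -1, -0.03, -0.09, -0.155, 0, 0, -0.91, -1, -0.032, -0.1, -0.16, 0, 0, -1.02, -1, -0.032, -0.107, -0.16, 0, 0, -1.12, -1, -0.032, -0.11, -0.16, 0, 0, -1.21, -1]}}

```text
clock: 11.48
eef_pos: [500.0, 131.1, 191.5]
tcp_rot: [3.141, -0.001, 1.247]
contact_force: [-0.2, -0.7, -4.0]
opening: 0.643
grasp_force: 75.0
```

```bash
python3 go.py 500 130 190 1.335 0.3
```

```text
shift [-0.001   0.0003  0.0015] turn [ 0.0141  0.2989 -0.0875]
t 11.4833 [500.  131.1 191.5] [ 3.141e+00 -1.000e-03  1.247e+00] q [0.25 0.23 1.9  0.   1.01 0.58] F [-0.17 -0.73 -3.97] M [ 0.089 -0.072 -0.03 ] op 0.643 75.04297429695725
```

{"api": "send_rows", "payload": {"targets": [0, 0, 0, 0, 0, -0.05, -1, 0, 0, 0, 0, 0, -0.0875, -1, 0, 0, 0, 0.004, 0.1, -0.088, -1, 0, 0, 0, 0.01, 0.2, -0.088, -1, 0, 0, 0, 0.014, 0.3, -0.0875, -1, 0, 0, 0, 0.014, 0.3, -0.0875, -1]}}

```text
clock: 11.98
eef_pos: [499.0, 128.7, 190.2]
tcp_rot: [-3.14, -0.305, 1.327]
contact_force: [-0.0, -0.5, -4.6]
opening: 0.646
grasp_force: 74.9
```

```bash
python3 go.py 510 150 210 1.335 1.5708
```

```text
shift [ 0.0282  0.0055 -0.0118] turn [ 0.0052  1.2659 -0.0058]
t 11.9833 [499.  128.7 190.2] [-3.14  -0.305  1.327] q [0.06 0.19 2.   0.38 0.9  0.07] F [-0.02 -0.49 -4.59] M [-0.3    0.125 -0.021] op 0.646 74.90502700209618
```

{"api": "send_rows", "payload": {"targets": [0.002, 0, -0.001, 0, 0.08, 0, -1, 0.004, 0.001, -0.002, 0, 0.19, 0, -1, 0.007, 0.001, -0.004, 0, 0.3, 0, -1, 0.01, 0.002, -0.005, 0, 0.41, 0, -1, 0.013, 0.002, -0.006, 0.001, 0.52, 0, -1, 0.016, 0.003, -0.007, 0.001, 0.63, 0, -1, 0.019, 0.004, -0.008, 0.002, 0.74, -0.002, -1, 0.022, 0.004, -0.009, 0.003, 0.85, -0.003, -1, 0.024, 0.005, -0.01, 0.004, 0.96, -0.004, -1, 0.026, 0.005, -0.011, 0.005, 1.07, -0.005, -1, 0.027, 0.005, -0.012, 0.005, 1.17, -0.006, -1, 0.028, 0.005, -0.012, 0.005, 1.266, -0.006, -1]}}

```text
clock: 12.98
eef_pos: [510.4, 151.3, 209.9]
tcp_rot: [-2.652, -1.569, 0.85]
contact_force: [-0.3, -0.1, -3.9]
opening: 0.64
grasp_force: 75.1
```

```bash
python3 go.py 524 233 180 1.335 1.5708; python3 - <<'E'
from rig import cams
import cv2
f=cams.grab_frame("scene")["color"]; cv2.imwrite("pics/s1.png",cv2.resize(f[60:260,200:520],None,fx=2.5,fy=2.5,interpolation=cv2.INTER_CUBIC))
E
```

```text
shift [-0.0298 -0.0055  0.0827] turn [-0.0046  0.0012 -0.0007]
t 12.9833 [510.4 151.3 209.9] [-2.652 -1.569  0.85 ] q [-0.4   0.77  2.11  1.41  1.61 -1.31] F [-0.26 -0.12 -3.86] M [-1.009  0.242  0.081] op 0.64 75.1385341398418
```

View pics/s1.png

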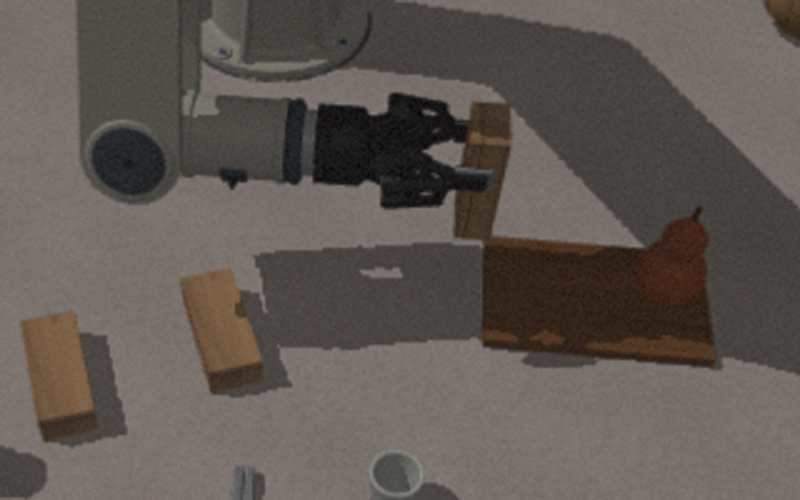

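The box is held upright near the board's −y end, and the gripper is clear of the other boxes and the gourd. I'll check its tilt with projected corners.

```bash
python3 - <<'E'
from rig import cams,r
from h import *
f=cams.grab_frame("scene"); s=r.sense(); A=R.from_euler("xyz",s["tcp_rot"])
P=[s["eef_pos"]+A.apply([x,y,z]) for x in(-85,45) for y in(-28,28) for z in(-30.5,5.5)]
q=proj(f,P); print(q.round(1).tolist())
im=f["color"].copy(); cr=cv2.resize(im[85:165,360:440],None,fx=7,fy=7,interpolation=cv2.INTER_CUBIC)
for u,v in q: cv2.circle(cr,(int((u-360+.5)*7),int((v-85+.5)*7)),4,(0,255,0),-1)
cv2.imwrite("pics/s2.png",cr)
E
```

```text
[[382.1, 138.3], [396.1, 139.4], [381.7, 154.5], [396.1, 155.6], [389.1, 99.2], [404.6, 100.3], [388.9, 115.8], [404.8, 117.0]]
```

View pics/s2.png

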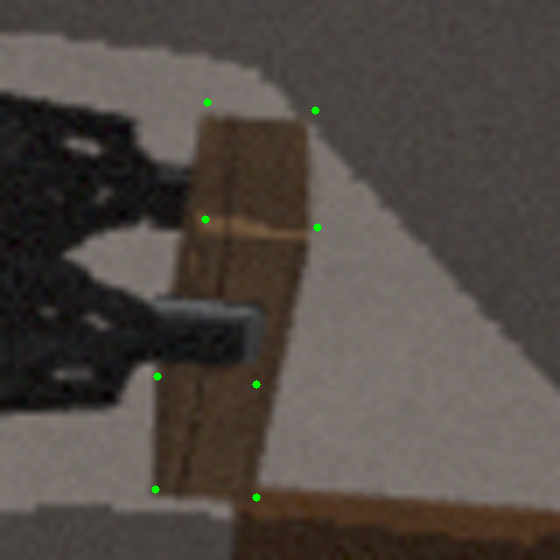

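Bottom corners agree within a pixel, and the top is about 1 px left, roughly 0.02 rad of tilt, which is fine. Moving above the spot.

{"api": "send_rows", "payload": {"targets": [0, 0, 0.008, 0, 0, 0, -1, 0, -0.001, 0.022, -0.002, 0, 0, -1, -0.003, -0.002, 0.04, -0.004, 0, 0, -1, -0.01, -0.003, 0.056, -0.005, 0.001, 0, -1, -0.022, -0.005, 0.07, -0.005, 0.001, 0, -1, -0.038, -0.005, 0.078, -0.005, 0.001, 0, -1, -0.055, -0.005, 0.082, -0.005, 0.001, 0, -1, -0.07, -0.005, 0.083, -0.005, 0.001, 0, -1, -0.08, -0.005, 0.083, -0.005, 0.001, 0, -1, -0.085, -0.005, 0.083, -0.005, 0.001, 0, -1, -0.087, -0.005, 0.083, -0.005, 0.001, 0, -1, -0.087, -0.005, 0.083, -0.005, 0.001, 0, -1]}}

```text
clock: 14.08
eef_pos: [525.3, 232.9, 123.3]
tcp_rot: [2.733, -1.566, 1.74]
contact_force: [0.3, 0.3, -3.0]
opening: 0.647
grasp_force: 75.1
```

```bash
python3 go.py 524 233 101 1.335 1.5708;python3 - <<'E'
from rig import cams
import cv2
f=cams.grab_frame("scene")["color"]; cv2.imwrite("pics/s3.png",cv2.resize(f[60:260,200:520],None,fx=2.5,fy=2.5,interpolation=cv2.INTER_CUBIC))
E
```

```text
shift [-0.0223 -0.0013 -0.0001] turn [0.0033 0.004  0.0017]
t 14.0833 [525.3 232.9 123.3] [ 2.733 -1.566  1.74 ] q [-0.22  0.95  2.09  1.58  1.57 -1.47] F [ 0.27  0.27 -2.96] M [-0.961  0.288 -0.009] op 0.647 75.08623402565718
```

View pics/s3.png

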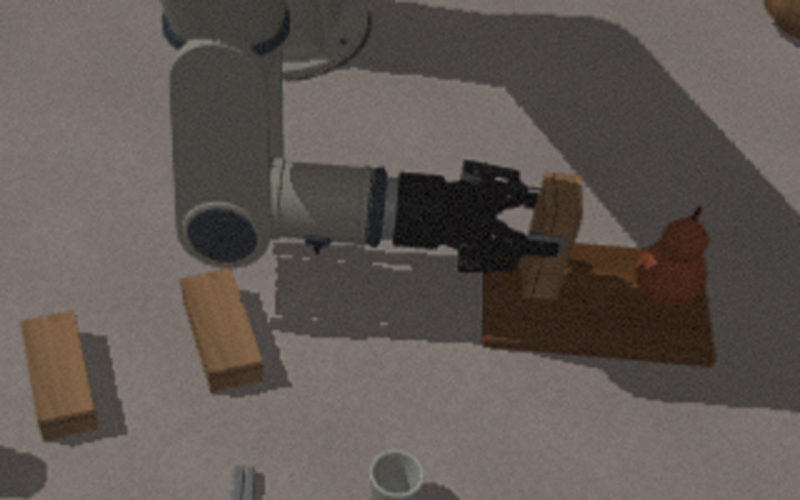

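The box hangs over the free half, well clear of the gourd. The wrist is near box b in the image but well above it. Lowering.

{"api": "send_rows", "payload": {"targets": [-0.005, 0, 0, 0, 0, 0, -1, -0.011, -0.001, 0, 0.003, 0.003, 0, -1, -0.015, -0.001, 0, 0.003, 0.004, 0.002, -1, -0.018, -0.001, 0, 0.003, 0.004, 0.002, -1, -0.018, -0.001, 0, 0.003, 0.004, 0.002, -1, -0.019, -0.001, 0, 0.003, 0.004, 0.002, -1, -0.02, -0.001, 0, 0.003, 0.004, 0.002, -1]}}

```text
clock: 14.72
eef_pos: [523.9, 233.0, 103.9]
tcp_rot: [-0.216, -1.567, -1.591]
contact_force: [-2.3, -2.8, 8.9]
opening: 0.643
grasp_force: 75.4
```

```bash
python3 w.py; python3 go.py 524 233 100 1.335 1.5708
```

```text
[8.9 5.3 5.4 4.1 5.6 5.8] [-2.07 -2.11  5.85] [ 0.238 -0.139  0.188]
shift [-0.0039  0.0001  0.    ] turn [ 0.0005 -0.0029 -0.0005]
t 15.0167 [523.9 233.  103.9] [-0.178 -1.568 -1.629] q [-0.23  1.    2.07  1.58  1.57 -1.5 ] F [-2.29 -2.71  5.41] M [ 0.191 -0.143  0.194] op 0.639 75.40353069081903
```

Contact made at about 9 N. I'll soften the grip so the box seats, then open slowly.

{"api": "send_rows", "payload": {"targets": [0, 0, 0, 0, 0, 0, -1, 0, 0, 0, 0, 0, 0, -1, 0, 0, 0, 0, 0, 0, -1], "grip_force": 20}}

```text
clock: 15.27
eef_pos: [523.9, 233.0, 103.9]
tcp_rot: [-0.17, -1.568, -1.637]
contact_force: [-2.3, -1.9, 4.7]
opening: 0.645
grasp_force: 75.4
```

{"api": "send_rows", "payload": {"targets": [0, 0, 0, 0, 0, 0, 0.28, 0, 0, 0, 0, 0, 0, 0.3, 0, 0, 0, 0, 0, 0, 0.32, 0, 0, 0, 0, 0, 0, 0.34, 0, 0, 0, 0, 0, 0, 0.36, 0, 0, 0, 0, 0, 0, 0.4, 0, 0, 0, 0, 0, 0, 0.45, 0, 0, 0, 0, 0, 0, 0.5, 0, 0, 0, 0, 0, 0, 0.6, 0, 0, 0, 0, 0, 0, 0.75, 0, 0, 0, 0, 0, 0, 0.9, 0, 0, 0, 0, 0, 0, 1]}}

```text
clock: 16.27
eef_pos: [524.1, 232.9, 102.6]
tcp_rot: [-1.179, -1.57, -0.628]
contact_force: [0.0, -0.2, -0.2]
opening: 0.997
grasp_force: 0.0
```

```bash
python3 go.py 524 233 100 1.335 1.5708;python3 - <<'E'
from rig import cams
import cv2
f=cams.grab_frame("scene")["color"]; cv2.imwrite("pics/s4.png",cv2.resize(f[100:220,360:520],None,fx=5,fy=5,interpolation=cv2.INTER_CUBIC))
E
```

```text
shift [-0.0026 -0.0002  0.    ] turn [ 0.001  -0.0004 -0.001 ]
t 16.2667 [524.1 232.9 102.6] [-1.179 -1.57  -0.628] q [-0.23  1.    2.07  1.58  1.57 -1.5 ] F [ 0.02 -0.16 -0.23] M [-0.504  0.085  0.022] op 0.997 0.0
```

View pics/s4.png

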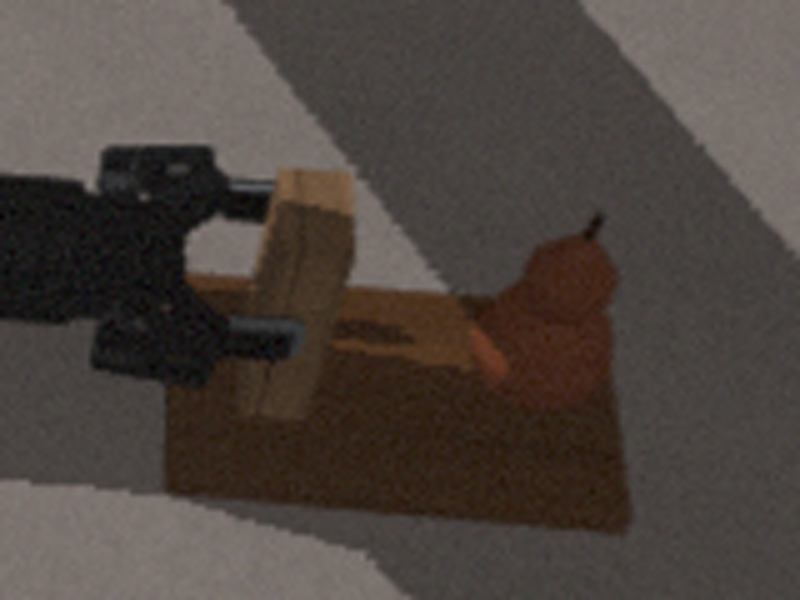

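The box stands free between the open fingers (force about 0). Now I'll retreat straight back, rising slightly.

{"api": "send_rows", "payload": {"targets": [0, 0, -0.003, 0, 0, 0, 1, 0, 0, -0.008, 0, 0, 0, 1, 0.002, 0, -0.015, 0, 0, 0, 1, 0.006, 0, -0.024, 0, 0, 0, 1, 0.012, 0, -0.035, 0, 0, 0, 1, 0.018, 0, -0.048, 0, 0, 0, 1, 0.025, 0, -0.062, 0, 0, 0, 1, 0.032, 0, -0.077, 0, 0, 0, 1, 0.039, 0, -0.092, 0, 0, 0, 1, 0.045, 0, -0.105, 0, 0, 0, 1, 0.049, 0, -0.114, 0, 0, 0, 1, 0.05, 0, -0.118, 0, 0, 0, 1]}}

```text
clock: 17.32
eef_pos: [496.6, 116.3, 153.5]
tcp_rot: [0.938, -1.57, -2.748]
contact_force: [0.2, 0.4, -0.5]
opening: 1.002
grasp_force: 0.0
```

{"api": "send_rows", "payload": {"targets": [0, 0, 0, 0, 0, 0, 1, 0, 0, 0, 0, 0, 0, 1, 0, 0, 0, 0, 0, 0, 1, 0, 0, 0, 0, 0, 0, 1]}}

```text
clock: 17.65
eef_pos: [496.3, 118.9, 152.3]
tcp_rot: [-1.253, -1.569, -0.553]
contact_force: [-0.3, 0.2, 0.3]
opening: 1.0
grasp_force: 0.0
```

```bash
python3 go.py 524 233 100 1.335 1.5708;python3 - <<'E'
from rig import cams
from h import *
f=cams.grab_frame("scene"); im=f["color"]
u=np.array([np.cos(1.335),np.sin(1.335),0]); v=np.array([u[1],-u[0],0]); c=np.array([521,221,15.])
q=proj(f,[c+a*28*v+b*18*u+[0,0,z] for z in(0,130) for a in(-1,1) for b in(-1,1)])
cr=cv2.resize(im[80:230,190:520],None,fx=2.4,fy=2.4,interpolation=cv2.INTER_CUBIC)
for p in q: cv2.circle(cr,tuple(((p-[190,80]+.5)*2.4).astype(int).tolist()),2,(0,255,0),-1)
cv2.imwrite("pics/s5.png",cr)
E
```

```text
shift [-0.0524  0.0004  0.1174] turn [-0.     -0.0005 -0.0017]
t 17.65 [496.3 118.9 152.3] [-1.253 -1.569 -0.553] q [-0.48  0.9   2.08  1.33  1.61 -1.41] F [-0.28  0.16  0.34] M [-0.46   0.093 -0.02 ] op 1.0 0.0
```

View pics/s5.png

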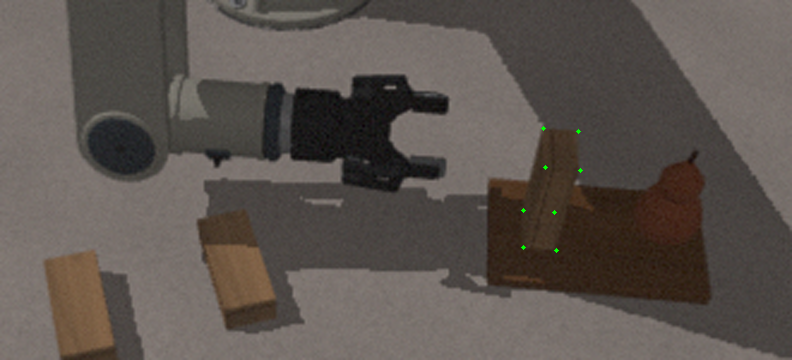

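The box matches the predicted upright corners within about a pixel at the planned spot. The gourd and the empty boxes are undisturbed, and the robot is clear.

```bash
python3 -c "
from rig import r
print(r.sign_off())"
```

```text
the job is handed in; nothing more can be done
None
```

The heavy box, the one nearest the board (about 3.7 N against 1 N for the other two), stands upright on the free half of the board with the arm clear; the empty boxes are back where they were, and I handed the job in at 17.7 s, but no verdict came back.

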